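# Clear the cap tray and park the carafe cap rim down

## Task

Someone left the empty tin can in one of the two wells of the wooden cap tray; first stand it upright on the white crate lid. Then take the orange carafe cap out of the drying rack, where it stands on edge, turn it rim down and seat it fully home in the well that the can has left. Set both down rather than dropping them, and leave the blue parked cap and the other things on the table where they are.

Things in the scene. Friction and masses are not known exactly. Their poses are not given: they have to be found in the camera images.
- tray: Fixed wooden cap tray, 100 (x) by 210 (y) by 24 mm high, lying on the table, with two round wells along its y axis, 110 mm apart. Origin: centre of its underside; z up.
- tray_hole0 (a point): Centre of the mouth of the first well (at y = -55 mm in the tray's frame, level with the tray's top, 24 mm above the table). Each well is 64 mm wide and 10 mm deep with a flat floor; z up.
- tray_hole1 (a point): Centre of the mouth of the second well (at y = +55 mm in the tray's frame), the same size.
- can: Empty bare-metal tin can, open at the top, 54 mm wide and 85 mm high, about 60 g; stands in one of the two wells at the start. Origin: centre of its underside; z axis up through its open top.
- cap: Orange carafe cap, 60 mm wide, hollow skirt 22 mm long (wall 4 mm), open at the rim; a black grip bar sticks out of its closed end. About 60 g. Origin: centre of the open rim; x axis: from the rim along the cap's axis out through the closed end and the bar. At the start it stands on edge in the rack, x level and roughly towards the robot. Rim down means x straight up.
- cap_bar (a point): Centre of the cap's grip bar, 36 mm along the cap's x from the rim. The bar is 28 mm long along x (from 22 to 50 mm), 14 mm thick along the cap's y (level at the start) and 36 mm wide along z (upright at the start).
- rack: Fixed grey drying rack: a block 70 (x) by 60 (y) by 30 mm high with a 25 mm slot along y on its top for the cap's skirt, whose lowest point is thus 30 mm above the table. Slot walls 44 mm long in y, 12 mm high on the bar's side (+x), 24 mm high on the other. Origin: centre of its underside; x the same way as the cap's x at the start; z up.
- parked_cap: Blue cap of the same size and shape, already parked rim down in the other well. Origin: centre of its rim; z axis up through its bar.
- crate_lid: Fixed white crate lid lying on the table like a shallow tray: 170 (x) by 250 (y) mm, walls 4 mm thick and 16 mm high, floor 4 mm above the table. Origin: centre of its underside; z up. The green jar stands near its -y end; the rest is free.
- jar: Short green glass jar with a steel cap, 56 mm wide and 60 mm high, standing on the crate lid. Origin: centre of its underside.
- green_bottle: Green glass bottle, 72 mm wide and 260 mm high, standing at the back right. Origin: centre of its underside.
- pet_bottle: Blue plastic bottle, 66 mm wide and 210 mm high, standing at the right. Origin: centre of its underside.
- carafe: Clear glass carafe without its cap, 104 mm wide and 210 mm high, standing at the left. Origin: centre of its underside.
- funnel: Red hard silicone funnel standing on its wide rim, 100 mm wide and 105 mm high, at the back. Origin: centre of its underside.
- mug: White mug, 80 mm wide and 90 mm high, standing at the back. Origin: centre of its underside.
Not all that is in view belongs to the job. What is meant by the cap is not pink, and is the smaller of those in its own colour.

How it is judged:
By the outcome, as a careful person would: the job done as asked, in the order asked, and still so for the second after the job is handed in, with the robot touching nothing.
It also fails if it takes over 64 s, if anything falls off the work surface, if the arm or the gripper's body presses on something with over 40 N, if the wrist force passes 120 N, or if a joint passes its speed limit or range.

## Robot

A 6-joint arm with a two-finger parallel gripper is mounted at the origin on the work surface. World frame = base frame: x ahead of the robot, y to its left, z up, the work surface at z = 0. Lengths are in mm, angles in rad, forces in N, time in s.
With the tool pointing down it reaches from about 250 to 850 mm from the base axis. Payload 12.5 kg.
Tool frame: the origin (TCP) lies at the very end of the fingers, on their centre line; the grasp point (between the pads) lies bot.tcp_to_grasp behind it (bot.tcp_to_grasp is the distance from the TCP to the grasp point, in mm); z points along the fingers, y is the line along which they close (so a half turn about z gives the same grasp; the last joint's range is limited). The gripper opens to 93 mm and grips with 3 to 60 N. Pads are 15 mm wide; open, the fingers measure 128 mm over their backs; the gripper's body (75 mm by 188 mm) begins 65 mm behind the grasp point.
Start: joints at [1.121, 0.351, 1.652, -0, 1.139, -0.085], TCP at [196.187, 513.804, 218.633] pointing down, gripper open.
Joint ranges: [-2.75, 2.75], [-0.79, 2.1], [0.01, 2.65], [-1.57, 4.71], [0.07, 3.14], [-2.87, 2.87]. Speed limits (rad/s): [2.22, 2.22, 2.79, 3.14, 3.14, 3.14].

## Interface

Orientations are given as a unit quaternion [x, y, z, w].
In Python, from workcell import bot, viewer gives the robot as it stands.
- The arm moves only by the tool send_rows, never from a script. Its argument "deltas" is a list of rows, each a list of 5 numbers: the shift along the tool's x, y, z normalised to -1 to 1, where 1 is 50 cm, then the turn about the tool's z normalised to -1 to 1, where 1 is 30 degrees, then the closure, from 0 (fully open) to 1 (shut). A call has exactly 8 rows; each row shifts and turns the commanded pose from where the row before left it, along the tool's axes as they then stand; what a row does not reach is not made up. A row lasts 1/8 s, in which the tool goes at most 62.5 mm and 10.7 degrees, less where a joint would pass 70% of its speed; a pose out of reach is approached as far as the arm can. A call with a number of a shift or a turn outside -1 to 1 is refused whole. A call with a gripper value outside its range is refused whole. The fingers move at their own pace and stop on an object; "grip_force" is the grip in N (left out, the last holds). Time passes only in rows, so rows that do not move let the fingers close, or fill a call up. It gives the time, the measured TCP pose, the force, the opening and the grip force at its end, in the units of the state.
- bot.read_state(): the state, without advancing time (a new reading comes with each control period).
- viewer.capture(name): name is "side" or "top"; returns the picture (384x512x3 uint8, red, green, blue); there is no depth.
- viewer.get_calibration(name): a dict with "fx", "fy", "cx", "cy" (pixels), "D" ([k1, k2, p1, p2, k3] as OpenCV has them; the pictures are not rectified), "position" and "rotation" of the camera in the world. Camera axes: x right, y up, looking along -z (the intrinsics and any distortion apply to the point x, -y, -z); pixel columns grow to the right and rows downward; lengths in mm; the calibration is good to about 2 mm. A picture is of the moment at which its call begins. get_calibration takes no time and is no camera call.
- bot.finish_job(): hands the job in; it is judged then, once.
Trained networks look in the newest picture that a camera, given by its name, has taken for a name from the list of things; names that differ only in an ending like _2 or _b are one class to them, and where a whole thing is asked for, a point or a joint stands for the part that bears it (a point fixed in the world has none). Each returns a list of dicts, best first, with "score" (0 to 1); they miss things now and then, are a little off and sometimes report something else, mostly with a low value. They report only what shows in the picture. A call takes as long as a camera call. They do not tell look-alikes from the thing itself.
- viewer.boxes_of(camera, target): "xyz" ([x, y, z] in mm, in world coordinates, good to about 4 mm: the middle of the surface that is visible of it).
- viewer.regions_of(camera, target): "mask" (384x512 bool, what is visible of it).
The state is a dict: "clock": time; "q": joint angles; "dq": joint speeds; "tau": joint torques, N m; "tool_pos": TCP position; "tool_rot": TCP orientation; "force": force on the tool from outside, world axes, zero at the start; "wrist_torque": the same for the moment, N m; "finger_gap": opening from 0.0 (shut) to 1.0 (fully open); "gripper_force": force on a finger pad.
Only numpy, scipy, OpenCV 4.12 (cv2) and the standard library are available. Lean on these libraries where they do the work, as an engineer would, in place of code of your own. Each camera call takes 0.05 s, during which the arm holds its last target. There are 200 camera calls.

## Working session

There is one attempt and no reset: what is moved stays moved. The work goes in short steps, Python scripts to look and compute and a tool call to move; the robot and the scene stay as the last step left them, time stands still between calls to the robot, and variables do not carry over. Pictures are saved under pics/ and viewed, at most 10 in all, crops included, and the job is handed in when it is done.

Besides the shell and the picture viewer there is one more tool, called after "Call:" in YAML: its name, and indented under it one key for each argument. send_rows: Moves the arm, as the interface text tells. Its arguments: {"type":"object","properties":{"deltas":{"type":"array","items":{"type":"array","items":{"type":"number","minimum":-1,"maximum":1}}},"grip_force":{"type":"number"}},"required":["deltas"]}

```bash
ls; mkdir -p pics
python3 - <<'E'
from workcell import bot, viewer
import cv2, numpy as np
for n in("side","top"):
    im=viewer.capture(n); cv2.imwrite(f"pics/{n}0.png",im[:,:,::-1])
    c=viewer.get_calibration(n); print(n,{k:np.round(v,4).tolist() for k,v in c.items()})
    for t in("tray","can","cap","cap_bar","rack","parked_cap","crate_lid","jar","tray_hole0","tray_hole1"):
        try: print(n,t,[(np.round(d["xyz"]).tolist(),round(d["score"],2)) for d in viewer.boxes_of(n,t)[:4]])
        except Exception as e: print(n,t,e)
s=bot.read_state(); print({k:np.round(v,3).tolist() for k,v in s.items()}, bot.tcp_to_grasp)
E
```

```text
pics
side {'fx': 374.0041, 'fy': 374.0041, 'cx': 253.3631, 'cy': 192.3528, 'D': [-0.1219, 0.0, 0.0, 0.0, 0.0], 'position': [-61.4277, -684.5113, 842.9645], 'rotation': [0.3866, -0.162, -0.3605, 0.8333]}
side tray [([514.0, 222.0, 25.0], 0.62), ([464.0, -323.0, 1.0], 0.57)]
side can [([538.0, 192.0, 69.0], 0.9), ([548.0, -67.0, 72.0], 0.37)]
side cap [([428.0, 53.0, 62.0], 0.97), ([352.0, -106.0, 68.0], 0.89), ([545.0, -70.0, 70.0], 0.81)]
side cap_bar [([430.0, 56.0, 59.0], 0.94), ([355.0, -108.0, 63.0], 0.71), ([549.0, -67.0, 72.0], 0.64)]
side rack [([532.0, -78.0, 25.0], 0.64)]
side parked_cap [([547.0, 312.0, 38.0], 0.65), ([540.0, 190.0, 68.0], 0.41), ([761.0, -202.0, 57.0], 0.41)]
side crate_lid [([466.0, -324.0, 5.0], 0.78), ([542.0, 188.0, 76.0], 0.6)]
side jar [([446.0, -410.0, 58.0], 0.97), ([770.0, 8.0, 27.0], 0.74)]
side tray_hole0 [([514.0, 218.0, 23.0], 0.72)]
side tray_hole1 [([514.0, 218.0, 23.0], 0.72)]
top {'fx': 397.0042, 'fy': 397.0042, 'cx': 247.6474, 'cy': 190.298, 'D': [-0.0718, 0.0, 0.0, 0.0, 0.0], 'position': [511.7957, -33.3145, 1338.4741], 'rotation': [-0.0
[... 236 characters left out ...]
5.0], 0.93), ([365.0, -98.0, 67.0], 0.66), ([548.0, -60.0, 81.0], 0.47)]
top rack [([568.0, -55.0, 33.0], 0.67)]
top parked_cap [([549.0, 314.0, 34.0], 0.71)]
top crate_lid [([476.0, -316.0, 3.0], 0.69)]
top jar [([466.0, -402.0, 62.0], 0.48)]
top tray_hole0 [([545.0, 268.0, 21.0], 0.58)]
top tray_hole1 [([545.0, 268.0, 21.0], 0.58)]
{'clock': 1.1, 'q': [1.121, 0.351, 1.652, 0.0, 1.139, -0.085], 'dq': [-0.001, -0.0, 0.002, 0.001, 0.001, 0.001], 'tau': [0.0, -49.727, -28.547, 0.07, 0.022, -0.0], 'tool_pos': [196.173, 513.813, 218.648], 'tool_rot': [0.181, 0.983, 0.0, -0.0], 'force': [0.455, -0.924, -0.298], 'wrist_torque': [0.05, -0.044, -0.01], 'gripper_force': 0.0, 'finger_gap': 1.001} 18.8
```

View pics/side0.png

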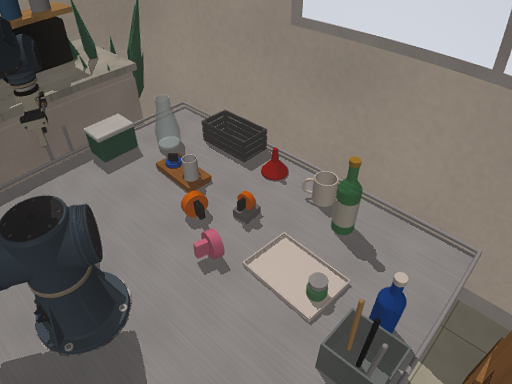

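View pics/top0.png

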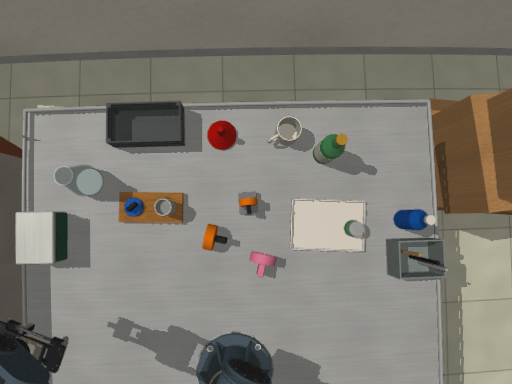

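The pictures show three cap-like things. In the side view, the orange one at (195,205) lies on the table and looks larger, the orange one at (246,205) stands in the grey rack, and the pink one is at (209,246). The one in the rack fits: it is orange, smaller and standing on edge. The can is at side (190,168) and top (163,207), and the blue parked cap is beside it at top (134,207). The lid is at top (328,225) with the jar at its right end. I'll confirm the cap with a crop and fit models to the masks.

```bash
cat > h.py <<'E'
import numpy as np, cv2
from scipy.spatial.transform import Rotation as R
from scipy.optimize import minimize
from workcell import bot, viewer
def proj(n,P):
    c=viewer.get_calibration(n); F=np.diag([1,-1,-1.])
    p=(np.asarray(P,float)-c["position"])@R.from_quat(c["rotation"]).as_matrix()@F
    K=np.array([[c["fx"],0,c["cx"]],[0,c["fy"],c["cy"]],[0,0,1]])
    return cv2.projectPoints(p.reshape(-1,1,3),np.zeros(3),np.zeros(3),K,np.array(c["D"],float))[0].reshape(-1,2)
def circ(r,z,m=48):
    a=np.linspace(0,2*np.pi,m,endpoint=False); return np.c_[r*np.cos(a),r*np.sin(a),np.full(m,z)]
def hull_img(n,parts):  # supersampled union of convex parts
    im=np.zeros((384*4,512*4),np.uint8)
    for P in parts:
        h=cv2.convexHull(((proj(n,P)+.5)*4).astype(np.float32)).astype(np.int32); cv2.fillConvexPoly(im,h,255)
    return cv2.resize(im,(512,384),interpolation=cv2.INTER_AREA)/255.
def fit(masks,parts_of,x0,step):
    def cost(x):
        return sum((np.abs(hull_img(n,parts_of(x))-m)).sum() for n,m in masks.items())
    r=minimize(cost,x0,method="Nelder-Mead",options=dict(initial_simplex=np.vstack([x0]+[np.array(x0)+np.eye(len(x0))[i]*step[i] for i in range(len(x0))]),maxiter=300))
    return r.x,r.fun,sum(m.sum() for m in masks.values())
def mask(n,t,near,sel=0):  # region whose median pixel lies nearest to the projected point
    u=proj(n,[near])[0]; best=None
    for d in viewer.regions_of(n,t):
        m=d["mask"]; 
        if m.sum()<20: continue
        e=np.linalg.norm(np.argwhere(m).mean(0)[::-1]-u)
        if best is None or e<best[0]: best=(e,m,d["score"])
    return best
E
python3 - <<'E'
from h import *
ims={n:cv2.imread(f"pics/{n}0.png") for n in("side","top")}
M={}
for n in ims:
    for t,near in dict(can=(548,204,55),cap=(558,-60,60),parked_cap=(548,314,35),tray=(548,260,20),crate_lid=(470,-318,5),jar=(455,-405,35),rack=(560,-62,25)).items():
        b=mask(n,t,near)
        if b: M[n+"_"+t]=b[1]; print(n,t,round(b[0],1),b[1].sum(),round(b[2],2))
np.savez("m.npz",**M)
def ov(n,x0,y0,w,h,s,keys):
    im=ims[n][y0:y0+h,x0:x0+w].copy(); im=cv2.resize(im,None,fx=s,fy=s,interpolation=cv2.INTER_NEAREST)
    for k in keys:
        if n+"_"+k in M:
            m=cv2.resize(M[n+"_"+k][y0:y0+h,x0:x0+w].astype(np.uint8),None,fx=s,fy=s,interpolation=cv2.INTER_NEAREST)
            cs,_=cv2.findContours(m,0,2); cv2.drawContours(im,cs,-1,(255,0,255) if k in("cap","can") else (255,255,0),1)
    return im
ks=["can","cap","parked_cap","tray","rack"]
a=ov("side",150,140,130,100,6,[]); cv2.imwrite("pics/crop_side.png",a)
b=ov("side",150,140,130,75,4,ks); c=ov("top",110,180,160,70,4,ks)
o=np.zeros((590,800,3),np.uint8); o[:300,:520]=b; o[305:585,:640]=c; cv2.imwrite("pics/crop_m.png",o)
E
```

```text
side can 2.2 388 0.66
side cap 1.3 279 0.67
side parked_cap 0.9 178 0.68
side tray 5.7 670 0.95
side crate_lid 2.3 4168 0.62
side jar 1.8 559 0.91
side rack 5.3 265 0.87
top can 1.9 256 0.64
top cap 2.6 155 0.52
top parked_cap 0.4 290 0.69
top tray 0.9 1368 0.88
top crate_lid 0.9 3576 0.78
top jar 1.3 236 0.56
top rack 1.8 176 0.74
```

View pics/crop_side.png

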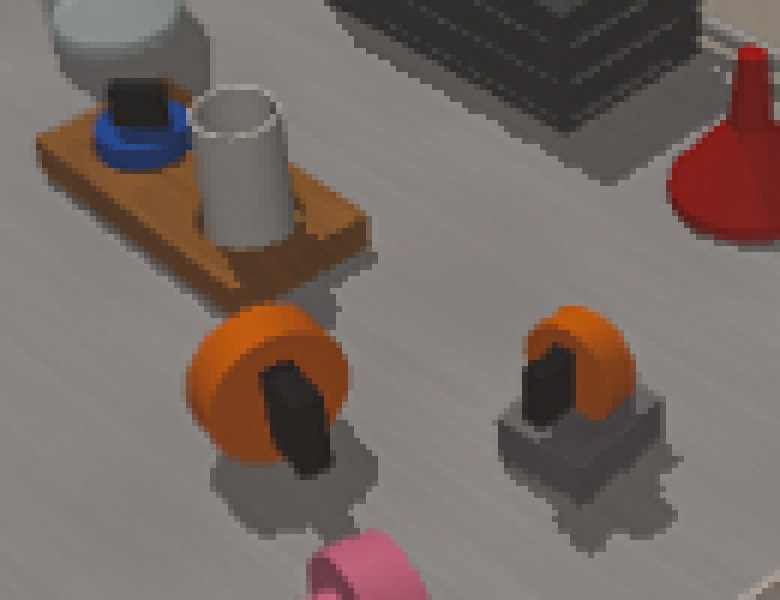

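View pics/crop_m.png

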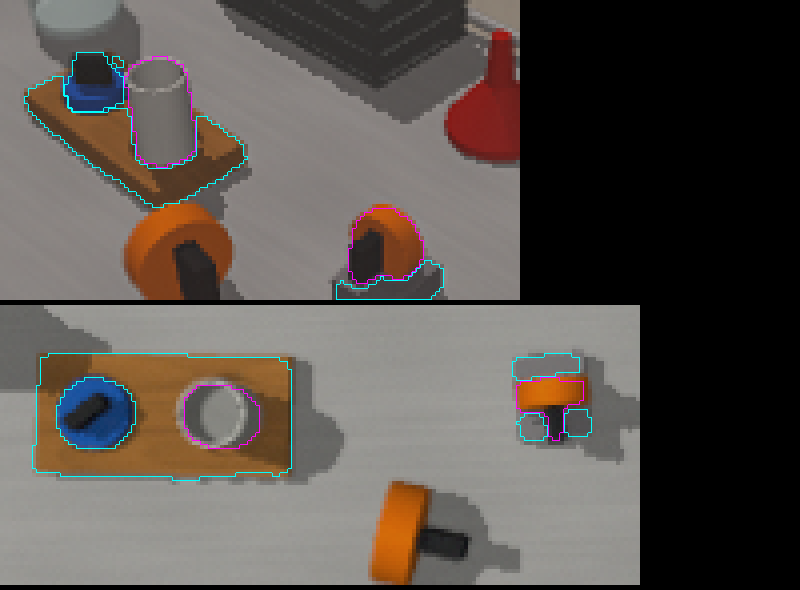

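The enlarged crop confirms it: the cap in the rack, at side (246,205), is the smaller orange one, while the one on the table is clearly larger. The network masks are a couple of pixels off in the top view, so I'll refine with colour masks.

```bash
cat > fit1.py <<'E'
from h import *
ims={n:cv2.cvtColor(cv2.imread(f"pics/{n}0.png"),cv2.COLOR_BGR2HSV) for n in("side","top")}
M=np.load("m.npz")
def Z(x,y,yaw,P,z=0): return np.asarray(P)@R.from_euler("z",yaw).as_matrix().T+[x,y,z]
def box(a,b): return np.array([[x,y,z] for x in(a[0],b[0]) for y in(a[1],b[1]) for z in(a[2],b[2])],float)
def near(n,p,r):
    u=proj(n,[p])[0]; yy,xx=np.mgrid[:384,:512]; return np.hypot(xx-u[0],yy-u[1])<r
def mini(cost,x0,step):
    x0=np.array(x0,float); return minimize(cost,x0,method="Nelder-Mead",options=dict(initial_simplex=np.vstack([x0]+[x0+np.eye(len(x0))[i]*step[i] for i in range(len(x0))]),maxiter=250,xatol=.05,fatol=.2))
if __name__=="__main__":
    # can, side mask
    cyl=lambda x:[np.vstack([circ(27,14),circ(27,99)])+[x[0],x[1],0]]
    r=mini(lambda x:np.abs(hull_img("side",cyl(x))-M["side_can"]).sum(),[548,204],[8,8]); print("can side",r.x.round(1),r.fun); can=r.x
    # tray by wood colour
    for ns in (("side",),("top",),("side","top")):
        def cost(x):
            c=0
            for n in ns:
                h=ims[n]; w=((h[...,0]>8)&(h[...,0]<20)&(h[...,1]>95)&near(n,(548,260,20),60)&~near(n,(440,60,60),35)).astype(float)
                ign=np.maximum(hull_img(n,[np.vstack([circ(30,14),circ(30,99)])+[can[0],can[1],0]]),hull_img(n,[Z(x[0],x[1],x[2],np.vstack([circ(33,14),circ(31,66)])+[0,55,0])]))>0
                ign=cv2.dilate(ign.astype(np.uint8),np.ones((3,3)))>0
                c+=(np.abs(hull_img(n,[Z(*x,box((-50,-105,0),(50,105,24)))])-w)*~ign).sum()
            return c
        r=mini(cost,[548,259,0],[8,8,.1]); print("tray",ns,r.x.round(3),r.fun, "wells",[Z(*r.x,[0,s,24]).round(1).tolist() for s in(-55,55)])
    # cap by orange; local frame x out through bar
    Ry=R.from_euler("y",90).as_matrix()
    skirt=np.vstack([circ(30,0),circ(30,22)])@Ry.T
    for ns in (("side",),("top",),("side","top")):
        def cost(x):
            c=0
            for n in ns:
                h=ims[n]; w=((h[...,0]>5)&(h[...,0]<19)&(h[...,1]>150)&near(n,(550,-65,62),26)).astype(float)
                s=hull_img(n,[Z(x[0],x[1],x[2],skirt,60)])
                o=hull_img(n,[Z(x[0],x[1],x[2],box((22,-7,-18),(50,7,18)),60), Z(x[0],x[1],x[2],box((23.5,-22,-30),(46,22,-18)),60)])
                c+=np.abs(s*(1-o)-w).sum()
            return c
        r=mini(cost,[570,-62,3.14],[8,8,.15]); print("cap",ns,r.x.round(3),r.fun,"bar44",Z(*r.x,[44,0,0],60).round(1))
    # lid
    for n in("side","top"):
        h=ims[n]; w=((h[...,2]>175)&(h[...,1]<45)&near(n,(470,-318,5),60)).astype(float)
        w=np.maximum(w,M[n+"_jar"]); print(n,w.sum())
        r=mini(lambda x:np.abs(hull_img(n,[Z(*x,box((-85,-125,0),(85,125,16)))])-np.maximum(M[n+"_crate_lid"],w)).sum(),[470,-318,0],[8,8,.1]); print("lid",n,r.x.round(2),r.fun)
E
python3 fit1.py
```

```text
can side [550.1 214.3] 32.90588235294118
tray ('side',) [ 5.46928e+02  2.98292e+02 -2.39000e-01] 306.5686274509804 wells [[533.9, 244.9, 24.0], [560.0, 351.7, 24.0]]
tray ('top',) [ 5.47605e+02  2.63878e+02 -4.20000e-02] 52.25098039215687 wells [[545.3, 208.9, 24.0], [549.9, 318.8, 24.0]]
tray ('side', 'top') [ 5.47939e+02  2.63664e+02 -4.60000e-02] 472.5882352941176 wells [[545.4, 208.7, 24.0], [550.5, 318.6, 24.0]]
cap ('side',) [571.422 -54.156   3.21 ] 58.90572856593618 bar44 [527.5 -57.2  60. ]
cap ('top',) [564.364 -59.113   3.178] 65.34166858900423 bar44 [520.4 -60.7  60. ]
cap ('side', 'top') [567.173 -56.471   3.23 ] 142.9772087658593 bar44 [523.3 -60.4  60. ]
side 3757.0
lid side [ 4.7533e+02 -3.2514e+02 -5.0000e-02] 173.94117647058823
top 3352.0
lid top [ 4.7215e+02 -3.2579e+02 -5.0000e-02] 157.31764705882352
```

```bash
cat > ov.py <<'E'
from fit1 import *
Ry=R.from_euler("y",90).as_matrix(); skirt=np.vstack([circ(30,0),circ(30,22)])@Ry.T
def draw(n,x0,y0,w,h,s,sets,img):
    im=cv2.resize(img[y0:y0+h,x0:x0+w],None,fx=s,fy=s,interpolation=cv2.INTER_NEAREST)
    for P,col in sets:
        q=cv2.convexHull(proj(n,P).astype(np.float32)).reshape(-1,2); q=((q+.5-[x0,y0])*s).astype(np.int32); cv2.polylines(im,[q],True,col,1)
    return im
if __name__=="__main__":
    cap=(567.2,-56.5,3.2); tr=(547.6,263.9,-.042)
    S=[(Z(*cap,skirt,60),(255,0,0)),(Z(*cap,box((22,-7,-18),(50,7,18)),60),(0,255,0)),(Z(*tr,box((-50,-105,0),(50,105,24))),(255,255,0)),(Z(*tr,circ(32,24)+[0,-55,0]),(0,0,255)),(Z(*tr,np.vstack([circ(30,14),circ(30,36)])+[0,55,0]),(0,255,255)),(np.vstack([circ(27,14),circ(27,99)])+[547,210,0],(255,0,255))]
    o=np.zeros((600,800,3),np.uint8)
    a=cv2.imread("pics/side0.png"); b=cv2.imread("pics/top0.png")
    o[:300,:325]=draw("side",150,147,65,60,5,S,a); o[:300,330:330+250]=draw("side",225,180,50,60,5,S,a)
    o[300:,:456]=draw("top",114,182,76,50,6,S,b)[:300]; o[300:,460:460+240]=draw("top",230,187,40,50,6,S,b)
    cv2.imwrite("pics/ov1.png",o)
E
python3 ov.py
```

```text
(no output)
```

View pics/ov1.png

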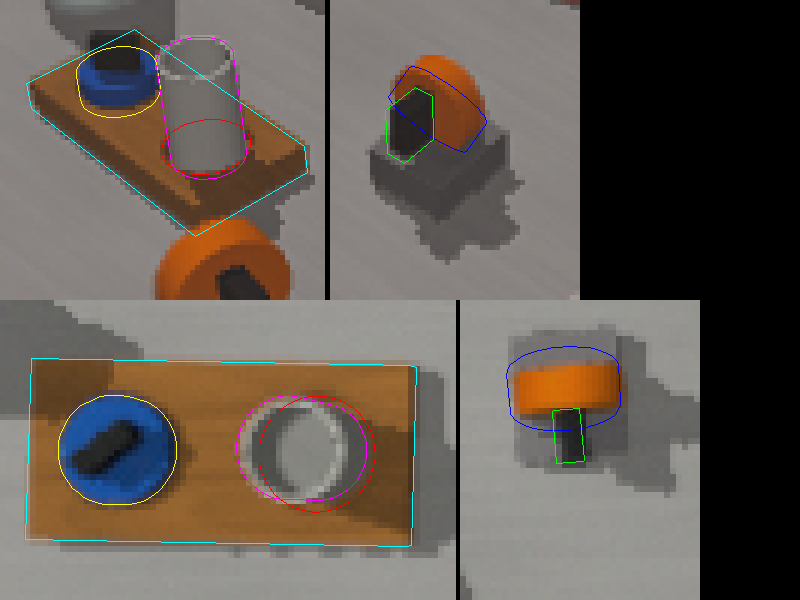

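```bash
sed -i 's/from_euler("y",90)/from_euler("y",90,degrees=True)/' fit1.py ov.py; sed -i 's/(h\[...,0\]>8)&(h\[...,0\]<20)&(h\[...,1\]>95)/(h[...,0]>8)\&(h[...,0]<20)\&(h[...,1]>95)\&(h[...,2]<175)/; s/near(n,(440,60,60),35)/near(n,(430,60,45),26 if n=="side" else 35)/' fit1.py; python3 fit1.py | grep -v lid
```

```text
can side [550.1 214.3] 32.90588235294118Traceback (most recent call last):
  File "fit1.py", line 24, in <module>
    r=mini(cost,[548,259,0],[8,8,.1]); print("tray",ns,r.x.round(3),r.fun, "wells",[Z(*r.x,[0,s,24]).round(1).tolist() for s in(-55,55)])
  File "fit1.py", line 9, in mini
    x0=np.array(x0,float); return minimize(cost,x0,method="Nelder-Mead",options=dict(initial_simplex=np.vstack([x0]+[x0+np.eye(len(x0))[i]*step[i] for i in range(len(x0))]),maxiter=250,xatol=.05,fatol=.2))
                                  ~~~~~~~~^^^^^^^^^^^^^^^^^^^^^^^^^^^^^^^^^^^^^^^^^^^^^^^^^^^^^^^^^^^^^^^^^^^^^^^^^^^^^^^^^^^^^^^^^^^^^^^^^^^^^^^^^^^^^^^^^^^^^^^^^^^^^^^^^^^^^^^^^^^^^^^^^^^^^^^^^^^^^^^^^^^
    res = _minimize_neldermead(fun, x0, args, callback, bounds=bounds,
                               **options)
    fsim[j] = func(sim[j])
              ~~~~^^^^^^^^
    fx = function(np.copy(x), *(wrapper_args + args))
  File "fit1.py", line 19, in cost
    h=ims[n]; w=((h[...,0]>8)&(h[...,0]<20)&(h[...,1]>95)&(h[...,2]<175)&near(n,(548,260,20),60)&~near(n,(430,60,45),26 if n=="side" else 35)).astype(float)
                                                                                                  ~~~~^^^^^^^^^^^^^^^^^^^^^^^^^^^^^^^^^^^^^^^
  File "fit1.py", line 7, in near
    u=proj(n,[p])[0]; yy,xx=np.mgrid[:384,:512]; return np.hypot(xx-u[0],yy-u[1])<r
      ~~~~^^^^^^^
  File "h.py", line 6, in proj
    c=viewer.get_calibration(n); F=np.diag([1,-1,-1.])
ValueError: time passes only in moves, steps and waits
```

```bash
sed -i 's/^def proj/CAL={n:viewer.get_calibration(n) for n in("side","top")}\ndef proj/; s/c=viewer.get_calibration(n); F/c=CAL[n]; F/' h.py; python3 fit1.py | grep -v lid
```

```text
can side [550.1 214.3] 32.90588235294118
tray ('side',) [ 5.52586e+02  2.74486e+02 -4.60000e-02] 165.03137254901958 wells [[550.0, 219.5, 24.0], [555.1, 329.4, 24.0]]
tray ('top',) [ 5.47885e+02  2.63329e+02 -3.80000e-02] 51.16862745098039 wells [[545.8, 208.4, 24.0], [550.0, 318.3, 24.0]]
tray ('side', 'top') [ 5.48233e+02  2.63640e+02 -3.90000e-02] 262.74117647058824 wells [[546.1, 208.7, 24.0], [550.4, 318.6, 24.0]]
cap ('side',) [568.388 -57.006   3.178] 20.074448289119573 bar44 [524.4 -58.6  60. ]
cap ('top',) [566.875 -60.083   3.167] 14.311710880430605 bar44 [522.9 -61.2  60. ]
cap ('side', 'top') [566.952 -57.564   3.207] 38.60366013071895 bar44 [523.  -60.4  60. ]
side 3757.0
top 3352.0
```

Call:
send_rows:
  deltas:
    - [0,0,0,-0.253,0]
    - [0,0,0,-0.253,0]
    - [0,0,0,-0.254,0]
    - [-0.085,-0.078,0,0,0]
    - [-0.085,-0.078,0,0,0]
    - [-0.085,-0.078,0,0,0]
    - [-0.085,-0.078,0,0,0]
    - [-0.085,-0.078,0,0,0]
  grip_force: 12

```text
clock: 2.8
tool_pos: [416.4, 324.6, 218.8]
tool_rot: [-0.017, 1.0, 0.0, 0.0]
force: [-0.1, 0.5, 0.4]
finger_gap: 1.001
gripper_force: 0.0
```

```bash
cat > g.py <<'E'
import sys,numpy as np
from scipy.spatial.transform import Rotation as R
from workcell import bot
s=bot.read_state(); M=R.from_quat(s["tool_rot"]).as_matrix(); p=np.array(s["tool_pos"])
print("t",s["clock"],"p",p.round(1),"x",M[:,0].round(3),"z",M[:,2].round(3),"F",np.round(s["force"],1),"gap",round(s["finger_gap"],3),"q",np.round(s["q"],2))
for a in sys.argv[1:]:
    t=np.array(eval(a),float); print(a,"delta units",((t-p)@M/500).round(4));
E
python3 g.py "(549,212,58)"
```

```text
t 2.8 p [416.4 324.6 218.8] x [-0.999 -0.033 -0.   ] z [ 0.  0. -1.] F [-0.1  0.5  0.4] gap 1.001 q [ 0.57  0.31  1.71  0.    1.12 -1.03]
(549,212,58) delta units [-0.2576 -0.2339  0.3217]
```

Call:
send_rows:
  deltas:
    - [-0.086,-0.078,0,0,0]
    - [-0.086,-0.078,0,0,0]
    - [-0.086,-0.078,0,0,0]
    - [0,0,0.08,0,0]
    - [0,0,0.08,0,0]
    - [0,0,0.08,0,0]
    - [0,0,0.08,0,0]
    - [0,0,0,0,0.5]

```text
clock: 3.8
tool_pos: [546.2, 212.8, 56.4]
tool_rot: [-0.017, 1.0, -0.001, -0.002]
force: [-0.0, -0.3, 1.0]
finger_gap: 0.935
gripper_force: 0.0
```

Call:
send_rows:
  deltas:
    - [0,0,0,0,1]
    - [0,0,0,0,1]
    - [0,0,0,0,1]
    - [0,0,0,0,1]
    - [0,0,-0.02,0,1]
    - [0,0,-0.05,0,1]
    - [0,0,-0.1,0,1]
    - [0,0,-0.1,0,1]

```text
clock: 4.8
tool_pos: [547.5, 213.2, 195.5]
tool_rot: [-0.017, 1.0, -0.0, -0.0]
force: [0.7, 0.3, -0.2]
finger_gap: 0.584
gripper_force: 12.0
```

```bash
python3 g.py "(476,-265,190)"
python3 - <<'E'
from h import *
im=viewer.capture("side"); cv2.imwrite("pics/s1.png",im[:,:,::-1])
im=viewer.capture("top"); cv2.imwrite("pics/t1.png",im[:,:,::-1])
for n in("side","top"): print([(np.round(d["xyz"]).tolist(),round(d["score"],2)) for d in viewer.boxes_of(n,"can")[:3]])
E
```

```text
t 4.8 p [547.5 213.2 195.5] x [-0.999 -0.033  0.   ] z [-0. -0. -1.] F [ 0.7  0.3 -0.2] gap 0.584 q [ 0.29  0.44  1.58  0.    1.12 -1.31]
(476,-265,190) delta units [ 0.1747 -0.9512  0.0111]
[([532.0, 196.0, 196.0], 0.69)]
[([781.0, 23.0, 28.0], 0.45)]
```

Call:
send_rows:
  deltas:
    - [0.022,-0.118,0,0,1]
    - [0.022,-0.119,0,0,1]
    - [0.022,-0.119,0,0,1]
    - [0.022,-0.119,0,0,1]
    - [0.022,-0.119,0,0,1]
    - [0.022,-0.119,0,0,1]
    - [0.022,-0.119,0,0,1]
    - [0.021,-0.119,0,0,1]

```text
clock: 6.0
tool_pos: [474.9, -266.4, 192.2]
tool_rot: [-0.016, 1.0, 0.001, -0.001]
force: [1.2, -0.4, -0.8]
finger_gap: 0.588
gripper_force: 12.0
```

```bash
python3 g.py "(476,-265,48)"
cat > fit2.py <<'E'
from fit1 import *
# well mouth & tray now the can is gone
for n in("side","top"): cv2.imwrite(f"pics/{n}2.png",viewer.capture(n)[:,:,::-1])
ims={n:cv2.cvtColor(cv2.imread(f"pics/{n}2.png"),cv2.COLOR_BGR2HSV) for n in("side","top")}
for ns in (("side",),("top",),("side","top")):
    def cost(x):
        c=0
        for n in ns:
            h=ims[n]; w=((h[...,0]>8)&(h[...,0]<20)&(h[...,1]>80)&near(n,(548,260,20),60)).astype(np.uint8)
            l,lab,st,_=cv2.connectedComponentsWithStats(w); w=(lab==1+np.argmax(st[1:,4])).astype(np.uint8) if n=="top" else w&~near(n,(430,55,58),24)
            ign=cv2.dilate(hull_img(n,[Z(x[0],x[1],x[2],np.vstack([circ(33,14),circ(31,66)])+[0,55,0])]),np.ones((3,3)))>0
            ign|=hull_img(n,[Z(x[0],x[1],x[2],circ(32,24)+[0,-55,0])])>0
            c+=(np.abs(hull_img(n,[Z(*x,box((-50,-105,0),(50,105,24)))])-w)*~ign).sum()
        return c
    r=mini(cost,[548,263,-.04],[8,8,.05]); print("tray",ns,r.x.round(3),r.fun,"well",Z(*r.x,[0,-55,24]).round(1))
from ov import draw
tr=(548,264,-.042)
S=[(Z(*tr,box((-50,-105,0),(50,105,24))),(255,255,0)),(Z(*tr,circ(32,24)+[0,-55,0]),(0,0,255)),(Z(*tr,np.vstack([circ(30,14),circ(30,36)])+[0,55,0]),(0,255,255))]
o=np.zeros((600,800,3),np.uint8); a=cv2.imread("pics/side2.png"); b=cv2.imread("pics/top2.png")
o[:300,:325]=draw("side",150,147,65,60,5,S,a); o[300:,:456]=draw("top",114,182,76,50,6,S,b)[:300]; o[:300,330:730]=draw("side",225,220,133,100,3,[],a)[:,:400-1].__getitem__(slice(0,300)) if 0 else cv2.resize(a[210:310,230:363],(400,300)); cv2.imwrite("pics/ov2.png",o)
E
python3 fit2.py
```

```text
t 6.0 p [ 474.9 -266.4  192.2] x [-0.999 -0.033  0.002] z [-0.002  0.002 -1.   ] F [ 1.2 -0.4 -0.8] gap 0.588 q [-0.6   0.37  1.69  0.    1.08 -2.2 ]
(476,-265,48) delta units [-0.0029  0.0022  0.2884]
tray ('side',) [ 5.51733e+02  2.70998e+02 -3.70000e-02] 201.04313725490195 well [549.7 216.   24. ]
tray ('top',) [ 5.47517e+02  2.63971e+02 -4.20000e-02] 48.33725490196078 well [545.2 209.   24. ]
tray ('side', 'top') [ 5.48239e+02  2.63666e+02 -3.80000e-02] 295.3843137254902 well [546.2 208.7  24. ]
```

View pics/ov2.png

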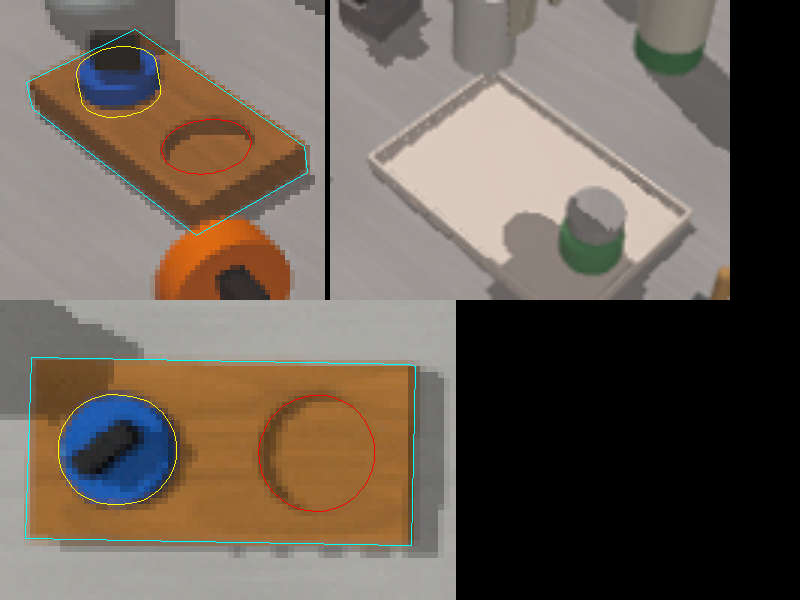

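The well's rim lies under the model circle in both views, at top crop (317,452), which puts it at about (546, 209.5). Next I'll lower the can.

Call:
send_rows:
  deltas:
    - [-0.002,0.002,0.08,0,1]
    - [0,0,0.08,0,1]
    - [0,0,0.08,0,1]
    - [0,0,0.035,0,1]
    - [0,0,0.008,0,1]
    - [0,0,0.003,0,1]
    - [0,0,0.002,0,1]
    - [0,0,0,0,1]

```text
clock: 7.1
tool_pos: [477.4, -264.0, 50.3]
tool_rot: [-0.017, 1.0, -0.0, 0.0]
force: [-0.7, -0.6, 0.0]
finger_gap: 0.586
gripper_force: 12.0
```

```bash
python3 g.py "(476,-265,48)"
```

```text
t 7.1 p [ 477.4 -264.    50.3] x [-0.999 -0.033 -0.001] z [ 0.001 -0.001 -1.   ] F [-0.7 -0.6  0. ] gap 0.586 q [-0.59  0.57  1.79 -0.    0.78 -2.19]
(476,-265,48) delta units [ 0.0029 -0.0019  0.0046]
```

Call:
send_rows:
  deltas:
    - [0,0,0.002,0,1]
    - [0,0,0.001,0,1]
    - [0,0,0.001,0,1]
    - [0,0,0.001,0,1]
    - [0,0,0,0,1]
    - [0,0,0,0,1]
    - [0,0,0,0,1]
    - [0,0,0,0,1]

```text
clock: 8.1
tool_pos: [477.8, -264.1, 48.8]
tool_rot: [-0.017, 1.0, -0.0, 0.001]
force: [-3.3, 3.0, 16.8]
finger_gap: 0.591
gripper_force: 12.0
```

```bash
python3 g.py "(476,-265,48)"
```

```text
t 8.1 p [ 477.8 -264.1   48.8] x [-0.999 -0.033 -0.002] z [ 0.002 -0.001 -1.   ] F [-3.3  3.  16.8] gap 0.591 q [-0.59  0.58  1.79  0.    0.77 -2.19]
(476,-265,48) delta units [ 0.0036 -0.0017  0.0016]
```

Call:
send_rows:
  deltas:
    - [0,0,-0.001,0,1]
    - [0,0,0,0,0]
    - [0,0,0,0,0]
    - [0,0,0,0,0]
    - [0,0,-0.02,0,0]
    - [0,0,-0.06,0,0]
    - [0,0,-0.1,0,0]
    - [0,0,-0.1,0,0]

```text
clock: 9.1
tool_pos: [476.9, -263.7, 189.7]
tool_rot: [-0.017, 1.0, -0.0, 0.0]
force: [0.5, -0.4, 0.7]
finger_gap: 0.998
gripper_force: 0.0
```

```bash
python3 g.py "(523.5,-60,190)"
python3 - <<'E'
from h import *
for n in("side","top"):
    cv2.imwrite(f"pics/{n}3.png",viewer.capture(n)[:,:,::-1])
    print([(np.round(d["xyz"]).tolist(),round(d["score"],2)) for d in viewer.boxes_of(n,"can")[:3]])
a=cv2.imread("pics/side3.png"); cv2.imwrite("pics/c3.png",cv2.resize(a[170:330,200:400],(800,600)))
E
```

```text
t 9.1 p [ 476.9 -263.7  189.7] x [-0.999 -0.033 -0.   ] z [ 0. -0. -1.] F [ 0.5 -0.4  0.7] gap 0.998 q [-0.59  0.37  1.7  -0.    1.07 -2.19]
(523.5,-60,190) delta units [-0.1066  0.4041 -0.0006]
[([467.0, -274.0, 58.0], 0.58)]
[]
```

View pics/c3.png

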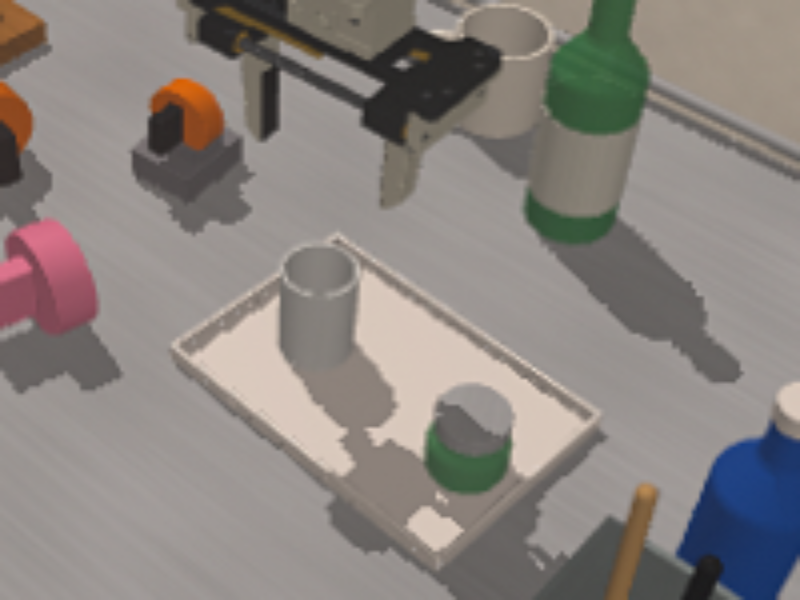

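The crop shows the can standing upright on the lid at (318,305), clear of the jar at (470,440). Next I'll grip the bar near its free end.

Call:
send_rows:
  deltas:
    - [-0.027,0.101,0,0,0]
    - [-0.027,0.101,0,0,0]
    - [-0.027,0.101,0,0,0]
    - [-0.026,0.101,0,0,0]
    - [0,0,0.08,0,0]
    - [0,0,0.08,0,0.2]
    - [0,0,0.06,0,0.3]
    - [0,0,0,0,0.3]

```text
clock: 10.3
tool_pos: [521.8, -59.7, 75.0]
tool_rot: [-0.017, 1.0, 0.001, -0.003]
force: [0.2, -0.1, 0.1]
finger_gap: 0.732
gripper_force: 0.0
```

```bash
python3 g.py "(523.5,-60,44)"
```

```text
t 10.3 p [521.8 -59.7  75. ] x [-0.999 -0.033  0.006] z [-0.006  0.001 -1.   ] F [ 0.2 -0.1  0.1] gap 0.732 q [-0.2   0.51  1.83 -0.    0.81 -1.81]
(523.5,-60,44) delta units [-0.0036 -0.0008  0.062 ]
```

Call:
send_rows:
  deltas:
    - [0,0,0.03,0,0.3]
    - [0,0,0.02,0,0.3]
    - [0,0,0,0,0.3]
    - [0,0,0,0,0.3]
    - [0,0,0,0,0.3]
    - [0,0,0,0,0.3]
    - [0,0,0,0,0.3]
    - [0,0,0,0,0.3]

```text
clock: 11.3
tool_pos: [523.9, -60.2, 52.7]
tool_rot: [-0.017, 1.0, -0.0, 0.0]
force: [-0.6, 0.1, -0.4]
finger_gap: 0.702
gripper_force: 0.0
```

```bash
python3 g.py "(523.5,-60,44)"
python3 - <<'E'
from h import *
for n in("side","top"): cv2.imwrite(f"pics/{n}4.png",viewer.capture(n)[:,:,::-1])
a=cv2.imread("pics/side4.png"); b=cv2.imread("pics/top4.png")
cv2.imwrite("pics/c4.png",np.hstack([cv2.resize(a[165:235,215:285],(400,400),interpolation=2),cv2.resize(b[175:245,215:285],(400,400),interpolation=2)]))
E
```

```text
t 11.3 p [523.9 -60.2  52.7] x [-0.999 -0.033 -0.   ] z [ 0. -0. -1.] F [-0.6  0.1 -0.4] gap 0.702 q [-0.2   0.55  1.84 -0.    0.76 -1.81]
(523.5,-60,44) delta units [0.0008 0.0004 0.0174]
```

View pics/c4.png

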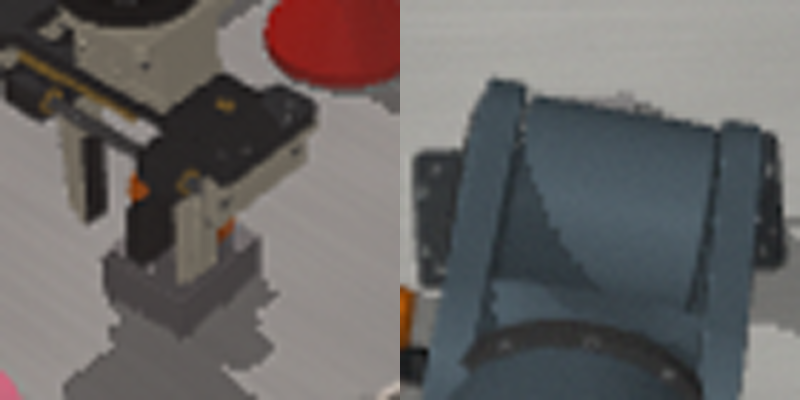

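The bar sits between the open fingers, at the crop's left half around (150,220). I'll go down 8 mm and close lightly so the cap can swing.

Call:
send_rows:
  deltas:
    - [0,0,0.01,0,0.3]
    - [0,0,0.006,0,0.3]
    - [0,0,0,0,0.6]
    - [0,0,0,0,1]
    - [0,0,0,0,1]
    - [0,0,0,0,1]
    - [0,0,0,0,1]
    - [0,0,0,0,1]
  grip_force: 4

```text
clock: 12.4
tool_pos: [523.9, -60.1, 44.7]
tool_rot: [-0.017, 1.0, -0.0, 0.0]
force: [-0.1, -0.3, -0.2]
finger_gap: 0.149
gripper_force: 4.0
```

```bash
python3 g.py
```

```text
t 12.4 p [523.9 -60.1  44.7] x [-0.999 -0.033 -0.   ] z [ 0. -0. -1.] F [-0.1 -0.3 -0.2] gap 0.149 q [-0.2   0.56  1.84 -0.    0.74 -1.81]
```

Call:
send_rows:
  deltas:
    - [0,0,-0.01,0,1]
    - [0,0,-0.03,0,1]
    - [0,0,-0.05,0,1]
    - [0,0,-0.05,0,1]
    - [0,0,-0.05,0,1]
    - [0,0,-0.03,0,1]
    - [0,0,0,0,1]
    - [0,0,0,0,1]

```text
clock: 13.4
tool_pos: [523.4, -60.1, 153.9]
tool_rot: [-0.017, 1.0, 0.0, -0.001]
force: [-0.2, 0.1, -0.5]
finger_gap: 0.152
gripper_force: 4.0
```

```bash
cat > tilt.py <<'E'
# fit tilt about tool y of the held cap: pivot = grasp point, at (p,q) in cap coordinates
from fit1 import *
import sys
k=sys.argv[1]
for n in("side","top"): cv2.imwrite(f"pics/{n}_{k}.png",viewer.capture(n)[:,:,::-1])
h=cv2.cvtColor(cv2.imread(f"pics/side_{k}.png"),cv2.COLOR_BGR2HSV)
s=bot.read_state(); T=R.from_quat(s["tool_rot"]).as_matrix(); g=np.array(s["tool_pos"])-bot.tcp_to_grasp*T[:,2]
print("t",s["clock"],"tcp",np.round(s["tool_pos"],1),"F",np.round(s["force"],1),"gap",round(s["finger_gap"],3))
w=((h[...,0]>5)&(h[...,0]<19)&(h[...,1]>150)); w=w&near("side",g-[0,0,20],30)
l,lab,st,c=cv2.connectedComponentsWithStats(w.astype(np.uint8)); print("orange",[(st[i,4],c[i].round(1).tolist()) for i in range(1,l) if st[i,4]>4])
Ry=R.from_euler("y",90,degrees=True).as_matrix(); skirt=np.vstack([circ(30,0),circ(30,22)])@Ry.T
B=np.c_[T[:,0],T[:,1],-T[:,2]]  # cap frame at tilt 0: x=tool x, z=up (y sign irrelevant)
P0=float(sys.argv[2]) if len(sys.argv)>2 else 44; Q0=float(sys.argv[3]) if len(sys.argv)>3 else 3.5
def pts(P,th):
    L=np.asarray(P)-[P0,0,Q0]; c_,s_=np.cos(th),np.sin(th)
    return np.c_[L[:,0]*c_-L[:,2]*s_,L[:,1],L[:,0]*s_+L[:,2]*c_]@B.T+g
fing=[np.array([[x,sg*y,z] for x in(-8,8) for y in(7,22) for z in(-19,60)])@B.T+g for sg in(-1,1)]
occ=hull_img("side",fing+[g+np.array([[x,y,z] for x in(-38,38) for y in(-94,94) for z in(65,140)])@B.T])
res=[]
for th in np.radians(np.arange(-30,121,5)):
    o=np.maximum(occ,hull_img("side",[pts(box((22,-7,-18),(50,7,18)),th)]))
    m=cv2.dilate((hull_img("side",fing)>0).astype(np.uint8),np.ones((2,2)))>0
    res.append(((np.abs(hull_img("side",[pts(skirt,th)])*(1-o)-w)).sum(),round(np.degrees(th))))
print("best tilt (err,deg; 90=rim down)",sorted(res)[:4])
E
python3 tilt.py a
```

```text
t 13.5 tcp [523.4 -60.  153.8] F [ 0.1 -0.3 -0.9] gap 0.15
orange [(np.int32(5), [247.8, 165.6]), (np.int32(73), [248.7, 176.5])]
best tilt (err,deg; 90=rim down) [(np.float64(52.529011918492884), -10), (np.float64(53.73714725105729), -5), (np.float64(57.53002691272587), -15), (np.float64(62.06714340638216), 0)]
```

Run:
```python
import cv2,numpy as np
a=cv2.imread("pics/side_a.png"); b=cv2.imread("pics/top_a.png")
cv2.imwrite("pics/c5.png",np.hstack([cv2.resize(a[130:210,210:290],(500,500),interpolation=2),cv2.resize(b[180:230,230:270],(300,500),interpolation=2)]))
```

View pics/c5.png

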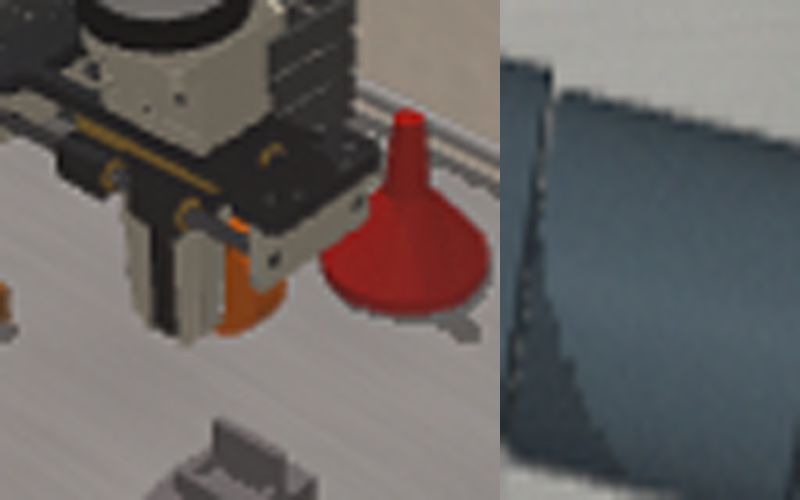

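The crop shows the cap still level behind the fingers at (250,290): the grip holds it without letting it swing. I'll drop to 3 N and add small vertical bobs.

Call:
send_rows:
  deltas:
    - [0,0,0,0,1]
    - [0,0,0,0,1]
    - [0,0,-0.04,0,1]
    - [0,0,0.04,0,1]
    - [0,0,-0.04,0,1]
    - [0,0,0.04,0,1]
    - [0,0,0,0,1]
    - [0,0,0,0,1]
  grip_force: 3

```text
clock: 14.5
tool_pos: [524.0, -60.2, 154.9]
tool_rot: [-0.017, 1.0, 0.0, -0.0]
force: [0.0, 0.7, -0.5]
finger_gap: 0.146
gripper_force: 3.0
```

```bash
python3 tilt.py b
```

```text
t 14.6 tcp [524.1 -60.2 155.1] F [-0.2  0.2 -0.4] gap 0.151
orange [(np.int32(7), [247.7, 165.1]), (np.int32(76), [248.6, 176.4])]
best tilt (err,deg; 90=rim down) [(np.float64(51.638738946559016), -5), (np.float64(54.70174548250673), -10), (np.float64(57.69831603229527), 0), (np.float64(60.79600153787005), -15)]
```

Still level at 3 N, so gravity alone won't turn it. I'll roll the rim over the top edge of the rack's tall wall instead, moving the grip point in an arc around that edge.

Call:
send_rows:
  deltas:
    - [0.008,0,0.04,0,1]
    - [0,0,0.04,0,1]
    - [0,0,0.04,0,1]
    - [0,0,0.04,0,1]
    - [0,0,0.015,0,1]
    - [0,0,0.007,0,1]
    - [0,0,0,0,1]
    - [0,0,0,0,1]
  grip_force: 4

```text
clock: 15.6
tool_pos: [520.2, -60.3, 64.2]
tool_rot: [-0.017, 1.0, -0.0, 0.0]
force: [-0.3, 0.4, -0.0]
finger_gap: 0.15
gripper_force: 4.0
```

```bash
python3 g.py "(527.4,-60,63.7)"
```

```text
t 15.6 p [520.2 -60.3  64.2] x [-0.999 -0.033 -0.001] z [ 0.001 -0.    -1.   ] F [-0.3  0.4 -0. ] gap 0.15 q [-0.2   0.52  1.84 -0.    0.78 -1.81]
(527.4,-60,63.7) delta units [-0.0143  0.0002  0.0011]
```

Call:
send_rows:
  deltas:
    - [-0.015,0,0,0,1]
    - [-0.009,0,-0.01,0,1]
    - [-0.009,0,-0.01,0,1]
    - [-0.022,0,-0.015,0,1]
    - [-0.025,0,-0.008,0,1]
    - [-0.026,0,-0.002,0,1]
    - [0,0,0,0,1]
    - [0,0,0,0,1]

```text
clock: 16.6
tool_pos: [573.5, -58.6, 86.4]
tool_rot: [-0.017, 1.0, -0.0, 0.001]
force: [1.3, -1.0, 3.4]
finger_gap: 0.152
gripper_force: 4.7
```

```bash
python3 tilt.py c
```

```text
t 16.7 tcp [573.1 -58.6  86.4] F [ 1.5 -0.5  3.6] gap 0.152
orange [(np.int32(153), [255.0, 193.5])]
best tilt (err,deg; 90=rim down) [(np.float64(64.57773164167628), 45), (np.float64(64.87071126489812), 50), (np.float64(71.62789696270664), 40), (np.float64(82.10965013456364), 55)]
```

It is turning, to about 50° so far. I'll continue to 90°.

Call:
send_rows:
  deltas:
    - [-0.013,0,0.002,0,1]
    - [-0.013,0,0.004,0,1]
    - [-0.012,0,0.005,0,1]
    - [-0.012,0,0.006,0,1]
    - [0,0,0,0,1]
    - [0,0,0,0,1]
    - [0,0,0,0,1]
    - [0,0,0,0,1]

```text
clock: 17.7
tool_pos: [597.8, -57.7, 77.7]
tool_rot: [-0.017, 1.0, -0.0, 0.0]
force: [0.1, -0.0, -0.8]
finger_gap: 0.151
gripper_force: 4.0
```

```bash
python3 tilt.py d
```

```text
t 17.8 tcp [597.8 -57.7  77.7] F [-0.   0.1 -0.3] gap 0.151
orange [(np.int32(164), [255.4, 194.3])]
best tilt (err,deg; 90=rim down) [(np.float64(77.61923875432527), 75), (np.float64(79.85156478277587), 70), (np.float64(82.30526720492118), 80), (np.float64(90.26697424067666), 65)]
```

Call:
send_rows:
  deltas:
    - [0,0,-0.01,0,1]
    - [0,0,-0.03,0,1]
    - [0,0,-0.05,0,1]
    - [0,0,-0.04,0,1]
    - [0,0,-0.02,0,1]
    - [0,0,0,0,1]
    - [0,0,0,0,1]
    - [0,0,0,0,1]

```text
clock: 18.8
tool_pos: [597.5, -57.6, 151.9]
tool_rot: [-0.017, 1.0, 0.0, -0.001]
force: [0.4, -0.6, 0.2]
finger_gap: 0.149
gripper_force: 4.0
```

```bash
python3 tilt.py e
cat >> tilt.py <<'E'
def cost(v):
    global P0,Q0
    P0,Q0,th=v; o=np.maximum(occ,hull_img("side",[pts(box((22,-7,-18),(50,7,18)),th)]))
    ig=cv2.dilate((hull_img("side",fing)>0).astype(np.uint8),np.ones((3,3)))>0
    return (np.abs(hull_img("side",[pts(skirt,th)])*(1-o)-w)*~ig).sum()+.3*((v[0]-44)**2+(v[1]-3.5)**2)/4
for t0 in(50,75,90):
    r=mini(cost,[44,3.5,np.radians(t0)],[3,3,.2]); print("p,q,tilt",r.x[:2].round(1),np.degrees(r.x[2]).round(1),round(r.fun,1))
ys,xs=np.nonzero(w); print("cols",xs.min(),xs.max(),"rows",ys.min(),ys.max())
E
python3 tilt.py f
python3 - <<'E'
import cv2,numpy as np
a=cv2.imread("pics/side_f.png"); b=cv2.imread("pics/side_d.png")
cv2.imwrite("pics/c6.png",np.hstack([cv2.resize(x,(400,500),interpolation=2) for x in(a[130:210,220:284],b[140:220,220:284])]))
E
```

```text
t 18.9 tcp [597.6 -57.7 152.1] F [-1.  -0.4 -0.9] gap 0.149
orange [(np.int32(188), [255.8, 175.7])]
best tilt (err,deg; 90=rim down) [(np.float64(84.07892349096502), 75), (np.float64(86.20024605920798), 70), (np.float64(93.63211072664359), 80), (np.float64(95.4712033833141), 65)]
t 19.0 tcp [597.7 -57.7 152.3] F [ 0.   0.9 -0.4] gap 0.147
orange [(np.int32(185), [255.8, 175.7])]
best tilt (err,deg; 90=rim down) [(np.float64(79.87095732410612), 75), (np.float64(82.56495194156093), 70), (np.float64(87.15723183391003), 80), (np.float64(94.31397154940407), 65)]
p,q,tilt [38. -3.] 88.4 17.9
p,q,tilt [38.4 -2.5] 88.2 18.1
p,q,tilt [38.2 -3. ] 88.1 17.6
cols 246 265 rows 152 182
```

View pics/c6.png

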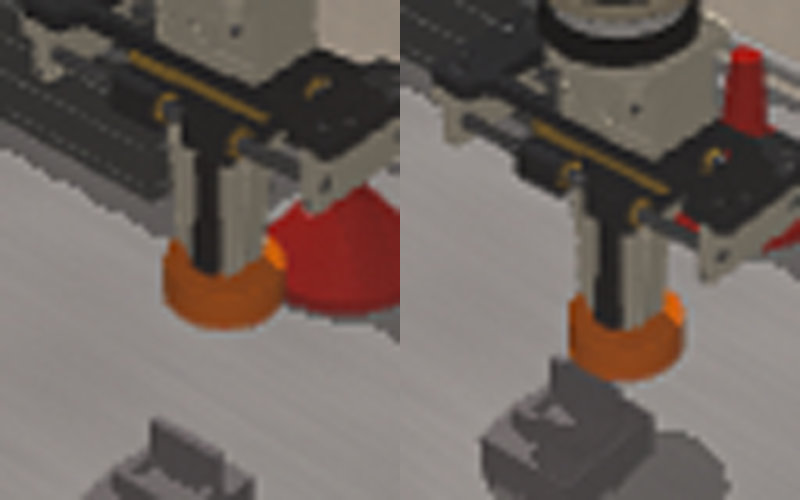

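The crop shows the cap hanging rim down from the fingers at (222,290), and the rack is empty. I'll refine its offset in the grip.

```bash
python3 g.py "(546,209.5,150)" "(542.5,209.5,150)"
cat > off.py <<'E'
# offset of the upright held cap axis from the TCP (tool axes), for assumed p
import sys; sys.argv=["x",sys.argv[1]]
exec(open("tilt.py").read().split("res=[]")[0])
ig=cv2.dilate((hull_img("side",fing)>0).astype(np.uint8),np.ones((3,3)))>0
for p in(40,42,44):
    def cost(v):
        c=g+np.array([v[0],v[1],-p])@B.T
        o=np.maximum(occ,hull_img("side",[c+box((-18,-7,22),(18,7,50))@B.T]))
        return (np.abs(hull_img("side",[c+np.vstack([circ(30,0),circ(30,22)])])*(1-o)-w)*~ig).sum()
    r=mini(cost,[0,0],[4,4]); print(p,"tool x,y offset",r.x.round(1),round(r.fun,1))
E
python3 off.py g
```

```text
t 19.0 p [597.7 -57.7 152.3] x [-0.999 -0.033  0.001] z [-0.001  0.    -1.   ] F [ 0.   0.9 -0.4] gap 0.147 q [-0.17  0.51  1.58  0.    1.05 -1.78]
(546,209.5,150) delta units [0.0857 0.5375 0.0047]
(542.5,209.5,150) delta units [0.0927 0.5378 0.0047]
t 19.1 tcp [597.8 -57.7 152.5] F [-0.5 -0.5  0.5] gap 0.15
orange [(np.int32(183), [255.8, 175.6])]
40 tool x,y offset [-5.9  1.8] 11.2
42 tool x,y offset [-7.8  3.4] 11.1
44 tool x,y offset [-9.4  4.9] 11.5
```

Call:
send_rows:
  deltas:
    - [0.01,0.05,0,0,1]
    - [0.016,0.088,0,0,1]
    - [0.016,0.088,0,0,1]
    - [0.016,0.088,0,0,1]
    - [0.016,0.088,0,0,1]
    - [0.015,0.085,0,0,1]
    - [0.009,0.05,0,0,1]
    - [0,0,0.05,0,1]

```text
clock: 20.1
tool_pos: [540.5, 211.1, 128.8]
tool_rot: [-0.018, 1.0, 0.001, 0.002]
force: [-0.1, -1.2, -0.7]
finger_gap: 0.149
gripper_force: 4.0
```

Call:
send_rows:
  deltas:
    - [0,0,0.05,0,1]
    - [0,0,0.05,0,1]
    - [0,0,0.03,0,1]
    - [0,0,0.01,0,1]
    - [0,0,0,0,1]
    - [0,0,0,0,1]
    - [0,0,0,0,1]
    - [0,0,0,0,1]

```text
clock: 21.1
tool_pos: [540.1, 209.1, 58.0]
tool_rot: [-0.017, 1.0, 0.0, 0.0]
force: [0.2, 0.5, -0.8]
finger_gap: 0.151
gripper_force: 4.0
```

```bash
python3 g.py "(540,209,53)"; python3 off.py h
python3 - <<'E'
from fit1 import *
a=cv2.cvtColor(cv2.imread("pics/side2.png"),cv2.COLOR_BGR2HSV)
print("top orange"); h=cv2.cvtColor(cv2.imread("pics/top_h.png"),cv2.COLOR_BGR2HSV)
w=(h[...,0]>5)&(h[...,0]<19)&(h[...,1]>170)&near("top",(546,209,40),14); print(w.sum())
E
```

```text
t 21.1 p [540.1 209.1  58. ] x [-0.999 -0.033 -0.   ] z [ 0.  0. -1.] F [ 0.2  0.5 -0.8] gap 0.151 q [ 0.29  0.61  1.69 -0.    0.84 -1.32]
(540,209,53) delta units [ 0.0002 -0.0001  0.0099]
t 21.2 tcp [540.  209.1  57.8] F [-0.1  0.2 -0.9] gap 0.158
orange [(np.int32(440), [184.5, 172.1]), (np.int32(130), [192.8, 194.9])]
40 tool x,y offset [-1.5 -0.5] 414.2
42 tool x,y offset [-2.5  2.1] 415.3
44 tool x,y offset [-4.7  3.7] 415.4
top orange
25
```

```bash
python3 - <<'E'
from fit1 import *
h=cv2.cvtColor(cv2.imread("pics/side_g.png"),cv2.COLOR_BGR2HSV); m=(h[...,0]>5)&(h[...,0]<19)&(h[...,1]>150)
w=m.copy(); w[:,:240]=0; w[:,270:]=0; print("cap",np.percentile(h[w],[5,50,95],axis=0))
h=cv2.cvtColor(cv2.imread("pics/side2.png"),cv2.COLOR_BGR2HSV); w=hull_img("side",[Z(548,264,-.04,box((-40,-95,24),(40,95,24)))])>0.9
w&=(h[...,0]>5)&(h[...,0]<25); print("wood",np.percentile(h[w],[5,50,95],axis=0))
E
sed -i 's/^ig=/h=cv2.cvtColor(cv2.imread(f"pics\/side_{k}.png"),cv2.COLOR_BGR2HSV); w=(h[...,0]>5)\&(h[...,0]<13)\&(h[...,1]>205)\&near("side",g-[0,0,30],17); print(w.sum())\nig=/' off.py; python3 off.py i
python3 - <<'E'
import cv2
a=cv2.imread("pics/side_i.png"); h=cv2.cvtColor(a,cv2.COLOR_BGR2HSV); w=(h[...,0]>5)&(h[...,0]<13)&(h[...,1]>205)
for r in range(155,192): print(r,"".join("#" if v else "." for v in w[r,170:215]))
E
```

```text
cap [[ 10.  174.1 113. ]
 [ 11.  204.  130. ]
 [ 12.  224.5 175.3]]
wood [[ 12.   53.4  45. ]
 [ 14.  160.  145. ]
 [ 14.  164.  153. ]]
t 21.3 tcp [540.  209.   57.7] F [-0.2  0.3 -0.6] gap 0.153
orange [(np.int32(440), [184.5, 172.2]), (np.int32(129), [192.8, 194.9])]
100
40 tool x,y offset [-4.6  3.7] 37.2
42 tool x,y offset [-5.9  6.9] 37.0
44 tool x,y offset [-7.4  8.2] 35.8
155 .............................................
156 .............................................
157 .............................................
158 .............................................
159 .............................................
160 .............................................
161 .............................................
162 .............................................
163 .............................................
164 .............................................
165 .............................................
166 .............................................
167 .............................................
168 ............##...............................
169 ............#
[... 432 characters left out ...]

178 ..................###........................
179 .............................................
180 .............................................
181 .............................................
182 .............................................
183 .............................................
184 .............................................
185 .............................................
186 .............................................
187 .............................................
188 .............................................
189 .............................................
190 .............................................
191 ......................#.#..#.................
```

```bash
sed -i 's/(h\[...,0\]<13)&(h\[...,1\]>205)/(h[...,0]<13)\&(h[...,1]>175)/' off.py; sed -i 's/for p in(40,42,44)/for p in(40,41.5,43)/' off.py; python3 off.py j
python3 - <<'E'
from fit1 import *
# apparent well in side2/top2: dark crescent/edge contrast -> maximise gradient along the projected mouth circle
for n in("side","top"):
    g=cv2.GaussianBlur(cv2.imread(f"pics/{n}2.png").astype(np.float32).mean(2),(0,0),.7)
    G=np.hypot(cv2.Sobel(g,-1,1,0),cv2.Sobel(g,-1,0,1)); best=[]
    for x in np.arange(540,553,.5):
        for y in np.arange(203,218,.5):
            u=proj(n,circ(32,24,90)+[x,y,0]).astype(np.float32); best.append((cv2.remap(G,u[:,:1],u[:,1:],1).mean(),x,y))
    print(n,[tuple(np.round(b,1)) for b in sorted(best)[-4:]])
E
```

```text
t 21.4 tcp [540.  209.   57.7] F [-0.   0.6 -1. ] gap 0.145
orange [(np.int32(441), [184.5, 172.2]), (np.int32(129), [192.8, 194.9])]
134
40 tool x,y offset [-2.8  0.5] 18.9
41.5 tool x,y offset [-4.9  2.3] 18.8
43 tool x,y offset [-5.6  4. ] 18.5
side [(np.float64(54.0), np.float64(548.0), np.float64(211.5)), (np.float64(54.1), np.float64(548.5), np.float64(212.5)), (np.float64(54.1), np.float64(548.0), np.float64(212.0)), (np.float64(54.1), np.float64(548.5), np.float64(212.0))]
top [(np.float64(45.5), np.float64(547.0), np.float64(210.5)), (np.float64(45.5), np.float64(547.5), np.float64(211.0)), (np.float64(45.6), np.float64(546.5), np.float64(211.0)), (np.float64(45.7), np.float64(547.0), np.float64(211.0))]
```

Call:
send_rows:
  deltas:
    - [-0.004,0.002,0.01,0,1]
    - [0,0,0.008,0,1]
    - [0,0,0.003,0,1]
    - [0,0,0.003,0,1]
    - [0,0,0.003,0,1]
    - [0,0,0.003,0,1]
    - [0,0,0,0,1]
    - [0,0,0,0,1]

```text
clock: 22.4
tool_pos: [542.0, 210.1, 42.6]
tool_rot: [-0.017, 1.0, -0.0, 0.0]
force: [1.7, -2.7, -0.6]
finger_gap: 0.148
gripper_force: 4.0
```

```bash
python3 g.py "(542,210.2,43)"
```

```text
t 22.4 p [542.  210.1  42.6] x [-0.999 -0.033 -0.   ] z [ 0. -0. -1.] F [ 1.7 -2.7 -0.6] gap 0.148 q [ 0.29  0.64  1.69 -0.    0.81 -1.31]
(542,210.2,43) delta units [-0.0001  0.0003 -0.0008]
```

Side forces but no vertical load: the rim is entering the well and needs a small shift to +x and −y. I'll go on down gently.

Call:
send_rows:
  deltas:
    - [-0.002,-0.002,0,0,1]
    - [0,0,0.002,0,1]
    - [0,0,0.002,0,1]
    - [0,0,0.002,0,1]
    - [0,0,0.002,0,1]
    - [0,0,0,0,1]
    - [0,0,0,0,1]
    - [0,0,0,0,1]

```text
clock: 23.4
tool_pos: [543.0, 209.1, 38.6]
tool_rot: [-0.017, 1.0, -0.0, 0.0]
force: [0.2, -0.1, -0.9]
finger_gap: 0.152
gripper_force: 4.0
```

```bash
python3 g.py "(542,210.2,37)"; sed -i 's/for p in(40,41.5,43)/for p in(28,32,36,41.5)/' off.py; python3 off.py k
```

```text
t 23.4 p [543.  209.1  38.6] x [-0.999 -0.033 -0.   ] z [ 0. -0. -1.] F [ 0.2 -0.1 -0.9] gap 0.152 q [ 0.29  0.64  1.69 -0.    0.81 -1.32]
(542,210.2,37) delta units [0.0019 0.0022 0.0032]
t 23.5 tcp [543.  209.1  38.6] F [-0.5  0.5 -1.1] gap 0.153
orange [(np.int32(408), [185.5, 173.2]), (np.int32(211), [193.1, 196.8])]
128
28 tool x,y offset [ 2.2 -9. ] 29.9
32 tool x,y offset [-0.7 -4.9] 29.5
36 tool x,y offset [-3.7 -0.3] 29.2
41.5 tool x,y offset [-7.8  5.2] 28.7
```

Call:
send_rows:
  deltas:
    - [0,0,0.001,0,1]
    - [0,0,0.001,0,1]
    - [0,0,0.001,0,1]
    - [0,0,0.001,0,1]
    - [0,0,0.001,0,1]
    - [0,0,0,0,1]
    - [0,0,0,0,1]
    - [0,0,0,0,1]

```text
clock: 24.5
tool_pos: [543.4, 209.2, 36.5]
tool_rot: [-0.017, 1.0, 0.0, 0.001]
force: [-0.2, -0.3, 5.2]
finger_gap: 0.154
gripper_force: 4.0
```

```bash
python3 g.py
```

```text
t 24.5 p [543.4 209.2  36.5] x [-0.999 -0.033 -0.001] z [ 0.001  0.    -1.   ] F [-0.2 -0.3  5.2] gap 0.154 q [ 0.29  0.65  1.69 -0.    0.8  -1.32]
```

Vertical contact at 36.5 mm matches a seated cap, whose closed end would be at 36 mm. I'll release, retreat and check.

Call:
send_rows:
  deltas:
    - [0,0,-0.001,0,1]
    - [0,0,0,0,0.6]
    - [0,0,0,0,0.6]
    - [0,0,0,0,0.6]
    - [0,0,-0.02,0,0.6]
    - [0,0,-0.06,0,0.6]
    - [0,0,-0.1,0,0.6]
    - [0,0,-0.1,0,0.6]

```text
clock: 25.5
tool_pos: [542.8, 209.1, 178.8]
tool_rot: [-0.017, 1.0, 0.0, 0.0]
force: [1.2, 0.6, 0.4]
finger_gap: 0.401
gripper_force: 0.0
```

Call:
send_rows:
  deltas:
    - [0,0,-0.1,0,0.6]
    - [0.1,-0.05,0,0,0.6]
    - [0.1,-0.05,0,0,0.6]
    - [0.1,-0.05,0,0,0.6]
    - [0.08,-0.05,0,0,0.6]
    - [0,0,0,0,0.6]
    - [0,0,0,0,0.6]
    - [0,0,0,0,0.6]

```text
clock: 26.5
tool_pos: [357.1, 103.2, 226.8]
tool_rot: [-0.017, 1.0, 0.0, 0.0]
force: [0.3, -0.0, 0.2]
finger_gap: 0.401
gripper_force: 0.0
```

```bash
python3 g.py
cat > chk.py <<'E'
from fit1 import *
for n in("side","top"): cv2.imwrite(f"pics/{n}_end.png",viewer.capture(n)[:,:,::-1])
for n in("side","top"):
    h=cv2.cvtColor(cv2.imread(f"pics/{n}_end.png"),cv2.COLOR_BGR2HSV)
    w=(h[...,0]>5)&(h[...,0]<13)&(h[...,1]>185)&near(n,(547,210,30),16)
    for z in (14,18,24):
        def cost(v):
            s=hull_img(n,[np.vstack([circ(30,z),circ(30,z+22)])+[v[0],v[1],0]])
            # skirt inside the well is hidden below the tray top; bar ignored by dark pixels
            if z<24: s=np.minimum(s,hull_img(n,[np.vstack([circ(30,24),circ(30,z+22)])+[v[0],v[1],0]]))
            dark=h[...,2]<75
            return (np.abs(s-w)*~dark).sum()
        r=mini(cost,[547,210],[4,4]); print(n,z,r.x.round(1),round(r.fun,1),w.sum())
    for t in("cap","can","parked_cap"): print(n,t,[(np.round(d["xyz"]).tolist(),round(d["score"],2)) for d in viewer.boxes_of(n,t)[:4]])
a=cv2.imread("pics/side_end.png"); b=cv2.imread("pics/top_end.png")
cv2.imwrite("pics/end.png",np.hstack([cv2.resize(a[140:200,150:230],(400,300),interpolation=2),cv2.resize(b[180:240,110:190],(400,300),interpolation=2)]))
E
python3 chk.py
```

```text
t 26.5 p [357.1 103.2 226.8] x [-0.999 -0.033 -0.   ] z [ 0.  0. -1.] F [ 0.3 -0.   0.2] gap 0.401 q [ 0.16  0.    2.06  0.    1.08 -1.45]
side 14 [546.3 208.5] 51.1 88
side 18 [545.9 209. ] 57.3 88
side 24 [545.4 208.5] 68.4 88
side cap [([692.0, -330.0, 134.0], 0.75), ([349.0, -105.0, 65.0], 0.67), ([428.0, 54.0, 63.0], 0.66), ([537.0, 202.0, 33.0], 0.57)]
side can []
side parked_cap [([548.0, 308.0, 38.0], 0.49)]
top 14 [552.5 200.4] 228.8 0
top 18 [553.7 201.9] 234.1 0
top 24 [551.  201.9] 240.6 0
top cap [([543.0, 203.0, 32.0], 0.76), ([445.0, 63.0, 67.0], 0.58), ([366.0, -96.0, 72.0], 0.55)]
top can [([478.0, -272.0, 30.0], 0.52)]
top parked_cap [([550.0, 317.0, 33.0], 0.7), ([706.0, -306.0, 167.0], 0.63)]
```

Run:
```python
from fit1 import *
for n,(r0,r1,c0,c1) in dict(side=(148,186,162,206),top=(192,224,118,186)).items():
    h=cv2.cvtColor(cv2.imread(f"pics/{n}_end.png"),cv2.COLOR_BGR2HSV).astype(int); H,S,V=h[...,0],h[...,1],h[...,2]
    ch=np.full(H.shape,"."); ch[(H>12)&(H<22)&(S>90)]=","; ch[(H>4)&(H<13)&(S>165)]="O"; ch[(H>100)&(H<125)&(S>130)]="B"; ch[(V<60)&(S<110)]="#"
    print(n); 
    for r in range(r0,r1): print(r,"".join(ch[r,c0:c1]))
    for nm,c in dict(cap=(546.5,210),parked=(550,318)).items():
        for z in(14,24): print(nm,z,"top-disc rows/cols",[f(proj(n,circ(30,z+22)+[c[0],c[1],0]),0).round(1).tolist() for f in(np.min,np.max)],"bar top",proj(n,[[c[0],c[1],z+50]]).round(1).tolist())
```

```text
side
148 ............................................
149 ............................................
150 ............................................
151 ............................................
152 ............................................
153 .......##.###..,,...........................
154 ......##########,,..........................
155 ......##########,,,,........................
156 ......##########.,,,,.......................
157 ....,,,#########BB.,,,,.....................
158 ...,...#########BBB.,,,,....................
159 .,,,.BB#########BBB.,,,,,,..................
160 .,,.BBB#########BBB.,,,,,,,.................
161 ..,.BBBBBB....#.BBB.,,,,,,,,,...............
162 ..,.BBBBBBBBBBBBBBB..,,,,,,,,,..............
163 ..,.BBBBBBBBBBBBBBBB.,,,,,,,,,,.............
164 ..,..BBBBBBBBBBBBBB.,,,,,,,,,,#,,...........
165 ..,,.BBBBBBBBBBBBBB.,,,,,,,,,####,..........
166 .,,,.BBBBBBBBBBBB..,,,,,,,,######,,,........
167 ,,,,,..BBBBBBBB..,,,,,,,,########,,,,.......
168 ,,,,,,,,.....,,,,,,,,,,.#########.,,,,,.....
169 ,,,,,,,,,,,,,,,,,,,,,,,.#########O,,,,,,....
170 ,,,,,,,,,,,,,
[... 3090 characters left out ...]
,,,,,,,,,,,,,,,,,,,,,,,,,,,,,,,,,,,,,,,,,,,,,,,,,,,,,,,,,,,,,,,...
220 .,,,,,,,,,,,,,,,,,,,,,,,,,,,,,,,,,,,,,,,,,,,,,,,,,,,,,,,,,,,,,,,,...
221 .,,,,,,,,,,,,,,,,,,,,,,,,,,,,,,,,,,,,,,,,,,,,,,,,,,,,,,,,,,,,,,,,...
222 .....................,,.,,,,,,,,,,,,,,,,,,,,,,,,,,,,,,,,,,,,,,,,....
223 ....................................................................
cap 14 top-disc rows/cols [[156.2, 197.6], [174.5, 215.9]] bar top [[163.7, 206.5]]
cap 24 top-disc rows/cols [[155.6, 197.5], [174.0, 215.9]] bar top [[163.1, 206.5]]
parked 14 top-disc rows/cols [[123.5, 197.3], [141.6, 215.6]] bar top [[130.2, 206.3]]
parked 24 top-disc rows/cols [[122.6, 197.2], [140.9, 215.6]] bar top [[129.3, 206.2]]
```

The cap sits rim down in the well with its bar upright. To confirm it is fully home, I'll press the bar gently with the closed fingers: seated, the bar's top should be at 64 mm.

```bash
python3 g.py "(547.5,209.5,80)"
```

```text
t 26.9 p [356.4 102.9 226.6] x [-0.999 -0.033  0.   ] z [-0. -0. -1.] F [ 1.3  0.3 -0.2] gap 0.401 q [ 0.16  0.    2.06 -0.    1.08 -1.45]
(547.5,209.5,80) delta units [-0.3891  0.2003  0.293 ]
```

Call:
send_rows:
  deltas:
    - [-0.096,0.05,0,0,1]
    - [-0.097,0.05,0,0,1]
    - [-0.098,0.05,0,0,1]
    - [-0.098,0.05,0,0,1]
    - [0,0,0.08,0,1]
    - [0,0,0.08,0,1]
    - [0,0,0.08,0,1]
    - [0,0,0.04,0,1]

```text
clock: 27.9
tool_pos: [546.5, 209.0, 84.3]
tool_rot: [-0.017, 1.0, -0.0, -0.001]
force: [0.4, 0.4, 1.0]
finger_gap: 0.005
gripper_force: 0.0
```

Call:
send_rows:
  deltas:
    - [0,0,0.013,0,1]
    - [0,0,0,0,1]
    - [0,0,0,0,1]
    - [0,0,0.006,0,1]
    - [0,0,0.004,0,1]
    - [0,0,0.003,0,1]
    - [0,0,0,0,1]
    - [0,0,0,0,1]

```text
clock: 28.9
tool_pos: [547.5, 209.3, 73.7]
tool_rot: [-0.017, 1.0, 0.0, 0.0]
force: [-0.6, 0.2, -0.4]
finger_gap: 0.009
gripper_force: 0.0
```

```bash
python3 g.py "(547.5,209.5,64)"
```

```text
t 28.9 p [547.5 209.3  73.7] x [-0.999 -0.033 -0.   ] z [ 0.  0. -1.] F [-0.6  0.2 -0.4] gap 0.009 q [ 0.29  0.6   1.67 -0.    0.88 -1.32]
(547.5,209.5,64) delta units [-0.      0.0004  0.0193]
```

Call:
send_rows:
  deltas:
    - [0,0,0.006,0,1]
    - [0,0,0.004,0,1]
    - [0,0,0.004,0,1]
    - [0,0,0.002,0,1]
    - [0,0,0.002,0,1]
    - [0,0,0.001,0,1]
    - [0,0,0.001,0,1]
    - [0,0,0,0,1]

```text
clock: 29.9
tool_pos: [547.5, 209.3, 64.3]
tool_rot: [-0.017, 1.0, -0.0, 0.0]
force: [-1.9, -1.0, 8.4]
finger_gap: 0.006
gripper_force: 3.8
```

```bash
python3 g.py
```

```text
t 29.9 p [547.5 209.3  64.3] x [-0.999 -0.033 -0.   ] z [ 0.  0. -1.] F [-1.9 -1.   8.4] gap 0.006 q [ 0.29  0.61  1.67 -0.    0.86 -1.32]
```

Contact at 64.3 mm with 8 N: the bar's top is at the seated height, so the cap is fully home. I'll retreat and hand in.

Call:
send_rows:
  deltas:
    - [0,0,-0.01,0,1]
    - [0,0,-0.05,0,1]
    - [0,0,-0.1,0,1]
    - [0,0,-0.1,0,1]
    - [0.05,-0.02,0,0,1]
    - [0.05,-0.02,0,0,1]
    - [0,0,0,0,1]
    - [0,0,0,0,1]

```text
clock: 30.9
tool_pos: [498.8, 187.9, 193.9]
tool_rot: [-0.017, 1.0, 0.0, 0.0]
force: [0.5, -0.3, -0.2]
finger_gap: 0.003
gripper_force: 0.0
```

```bash
python3 g.py; python3 -c "
from workcell import bot; print(bot.finish_job())"
```

```text
t 30.9 p [498.8 187.9 193.9] x [-0.999 -0.033 -0.001] z [ 0.001  0.    -1.   ] F [ 0.5 -0.3 -0.2] gap 0.003 q [ 0.27  0.35  1.72  0.    1.07 -1.33]
the job is handed in; nothing more can be done
None
```

The job is handed in at about 31 s: the can stands upright on the crate lid, and the orange cap is rim down in the well the can left, fully home by a press that met its bar at 64.3 mm (64 mm when seated).

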